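# Hold a tube in the touch mixer

### The arm

A 6-joint arm with a two-finger parallel gripper is mounted at the origin on the work surface. World frame = base frame: x ahead of the robot, y to its left, z up, the work surface at z = 0. Lengths are in m, angles in degrees, forces in N, time in s.
With the tool pointing down it reaches from about 0.4 to 0.825 m from the base axis. Payload 7 kg.
Tool frame: the origin (TCP) lies at the very end of the fingers, on their centre line; the grasp point (between the pads) lies 19 mm behind it; z points along the fingers, y is the direction in which the jaws open and shut (so a half turn about z gives the same grasp; the last joint's range is limited). The gripper opens to 88 mm and grips with 3 to 60 N. Pads are 19 mm wide; open, the fingers measure 130 mm over their backs; the gripper's body (78 mm by 193 mm) begins 47 mm behind the grasp point.
Start: joints at [92.882, 20.546, 0.682, 0, -70.136, -16.507], TCP at [0.159, 0.656, 0.227] pointing down, gripper open.
Joint ranges: [-176.03, 176.03], [-82.01, 121.73], [-58.28, 71.71], [-173.87, 95.51], [-174.79, -0.11], [-173.66, 173.66]. Speed limits (degrees/s): [136.94, 136.94, 172.46, 180, 180, 180].

### API

Orientations are given as [roll, pitch, yaw] about the fixed x, y, z axes, in that order (R = Rz(yaw) Ry(pitch) Rx(roll)).
In Python, from plant import telemetry, snapshot, calibration, workorder gives the robot as it stands. The module is installed in compiled form; this text tells all that it offers.
- The arm moves only by the tool step_arm, never from a script. Its argument "plan" is text: rows parted by semicolons, each of 7 numbers parted by spaces: the finger opening in cm, from 0 to 8.76, then the shift along the tool's x, y, z in cm, then the turn, a rotation vector about the tool's x, y, z in degrees. A call has 1 to 12 rows; each row shifts and turns the commanded pose from where the row before left it, along the tool's axes as they then stand; what a row does not reach is not made up. A row lasts 1/12 s, in which the tool goes at most 41.7 mm and 7.16 degrees, less where a joint would pass 70% of its speed; a pose out of reach is approached as far as the arm can. A call with a gripper value outside its range is refused whole. The fingers move at their own pace and stop on an object; the grip force is fixed at half the most. Time passes only in rows, so rows that do not move let the fingers close. It gives the time, the measured TCP pose, the force and the opening at its end, in the units of the state.
- telemetry.get_obs(): the state, without advancing time (a new reading comes with each control period).
- snapshot(name): name is "side" or "top"; returns the picture (384x512x3 uint8, blue, green, red); there is no depth.
- calibration(name): a dict with "K" (3x3 intrinsics, pixels), "camera_from_world" (4x4, takes a point from world to camera coordinates). Camera axes: x right, y up, looking along -z (the intrinsics and any distortion apply to the point x, -y, -z); pixel columns grow to the right and rows downward; lengths in m; the calibration is good to about 2 mm. A picture is of the moment at which its call begins. calibration takes no time and is no camera call.
- workorder.close_job(): hands the job in, once; it reports no verdict.
The state is a dict: "clock": time; "joint_pos": joint angles; "qvel": joint speeds; "tau": joint torques, N m; "tool_pos": TCP position; "orientation": TCP orientation; "force": force on the tool from outside, world axes, zero at the start; "moment": the same for the moment, N m; "opening": finger opening in m.
Only numpy, scipy, OpenCV 4.12 (cv2) and the standard library are available. Lean on these libraries where they do the work, as an engineer would, in place of code of your own. Each camera call takes 0.05 s, during which the arm holds its last target.

### The job

Switch the tube mixer on: press the round power plunger on its top down to its stop and let it spring back up. Then take the tall capped tube out of the rack, stand its foot in the mixer's spring-mounted cup and push the cup down with it to about half of its 12 mm travel (not just touching, not bottomed), the tube upright; the program finishes while still gripping the tube and holding the cup pressed there. Leave the two short tubes in the rack and everything else on the bench where it is.

Things in the scene. Friction and masses are not known exactly. Their poses are not given: they have to be found in the camera images.
- mixer: tube mixer, fixed to the bench: ivory rounded housing 180 x 140 mm and 90 mm high, the upper step 160 x 120 mm. Origin at the centre of its underside on the bench; its own x runs from the cup end to the power plunger end: the cup axis is at x = -40 mm, the plunger axis at x = +50 mm, both at y = 0. The start yaw varies, up to 0.6 rad either way
- cup (a joint): travel of the mixer's cup, m: 0 at rest (up), 0.012 bottomed (straight down). Its spring needs 2.0 N to start moving and 0.4 N more per mm: 4.4 N at half travel (0.006), 6.8 N at the bottom
- cup_floor (a point): point at the centre of the flat inner floor of the black cup, 112 mm above the bench at rest; it moves down with the cup. The cup is 52 mm across at the rim, the rim 24 mm above this point; the recess is a funnel 34 mm wide at the floor and 44 mm at the rim
- power (a joint): travel of the power plunger, m: 0 at rest (up), 0.008 at its stop (straight down). Spring return; 2 N starts it and 5.6 N takes it to the stop. It counts as pressed home from 0.007
- power_top (a point): centre of the top face of the grey mushroom-shaped power plunger (28 mm wide), 116 mm above the bench at rest; it moves down with the plunger
- rack: tube rack, fixed to the bench: block 70 mm (its own x) x 175 mm (its own y) x 55 mm high, origin at the centre of its underside. Three holes of 31 mm in a row along its y at -55, 0 and +55 mm, 45 mm deep (floors 10 mm above the bench). Yaw varies up to 0.5 rad; rack and mixer may be on either side of the bench
- tube: the tall capped tube, the only tall one, standing in any one of the rack's holes: 118 mm long, body 28 mm wide, its foot tapering over the last 15 mm to a flat 18 mm wide, round white cap 34 mm wide over the top 20 mm. Rigid, 40 to 85 g. Origin at the centre of its foot, z along it to the cap; in the rack the foot is 10 mm above the bench, the cap top 128 mm
- short_a: short capped tube in the rack, as the tall one but 80 mm long (cap top 90 mm above the bench); origin at its foot. To be left alone
- short_b: the other short capped tube, as short_a. To be left alone
- beaker: open glass beaker, 90 mm wide, 110 mm high, origin under its centre, at the left side of the bench. To be left alone
- dish: closed Petri dish 60 mm wide, 15 mm high, origin under its centre, between rack and mixer, beyond the forceps. To be left alone
- forceps: steel forceps, 130 mm long, about 15 mm wide, 7 mm high, lying between rack and mixer; origin under the middle. To be left alone
- jar: lidded jar 64 mm wide, 75 mm high, origin under its centre, at the back of the bench. To be left alone
- slide_box: grey slide box 87 x 87 x 34 mm, origin under its centre, at the right side of the bench. To be left alone
Mind the look-alikes: they are no part of the job. Leave any pink or yellow look-alike of the tube alone.

How it is judged (in metres and radians):
On the way, in this order (a step that is already met when the one before it is completed fails the run):
1. the power plunger is pressed down to its stop (7 mm or more) (value of joint power above 0.007 m), for 0.1 s.
2. the power plunger has sprung back and the tall tube is lifted clear of the rack (value of joint power below 0.001 m and height (world z) of tube above 0.06 m), for 0.1 s.
3. the tube, gripped and upright in the cup, holds the cup 3 to 9 mm down (value of joint cup between 0.003 and 0.009 m and angle between tube's own z axis and vertical below 0.2 rad and horizontal distance between tube and cup_floor below 0.013 m and z of tube in the frame of cup_floor between -0.004 and 0.008 m and contact force between tube and mixer above 1 N and contact force between the fingers and tube above 8 N and contact force between each of the arm, the fingers and mixer below 0.3 N and linear speed of tube below 0.02 m/s), for 0.3 s.
At the end, for the whole second after the job is handed in: The gripped tall tube stands with its foot on the cup's floor (within 13 mm of the centre), within 0.2 rad of upright and at rest, and holds the cup 3 to 9 mm down; the robot itself does not touch the mixer, the fingers grip the tube (8 N or more in all), and the power plunger is up (all of step 3 and value of joint power below 0.001 m); the arm keeps its last pose, push and grip.
It fails at once if a bystander is disturbed (moved 30 mm or more) (distance of any of short_a, short_b, beaker, dish, forceps, jar, slide_box from where it was at the start of the episode above 0.03 m).
It also fails if it takes over 58 s, if anything falls off the work surface, if the arm or the gripper's body presses on something with over 40 N, if the wrist force passes 120 N, or if a joint passes its speed limit or range.

## Working session

There is one attempt and no reset: what is moved stays moved. The work goes in short steps, Python scripts to look and compute and a tool call to move; the robot and the scene stay as the last step left them, time stands still between calls to the robot, and variables do not carry over. Pictures are saved under pics/ and viewed, and the job is handed in when it is done.

Besides the shell and the picture viewer there is one more tool, called after "Call:" as name(argument=value, ...) on one line, values as JSON. step_arm: Moves the arm, as the interface text tells. Its arguments: {"type":"object","properties":{"plan":{"type":"string"}},"required":["plan"]}

```bash
mkdir -p pics; ls
python3 - <<'E'
from plant import telemetry, snapshot, calibration
import cv2, numpy as np
for n in("side","top"):
    c=calibration(n); print(n,{k:np.round(v,4).tolist() if not isinstance(v,str) else v for k,v in c.items()})
    cv2.imwrite(f"pics/{n}0.png",snapshot(n))
print(telemetry.get_obs())
E
```

```text
pics
side {'K': [[415.1434, 0.0, 255.2279], [0.0, 415.1434, 191.7551], [0.0, 0.0, 1.0]], 'camera_from_world': [[0.7801, -0.6255, 0.0099, -0.4993], [0.3012, 0.3894, 0.8704, -0.2656], [-0.5483, -0.6761, 0.4923, -0.9442], [0.0, 0.0, 0.0, 1.0]]}
top {'K': [[363.657, 0.0, 255.4003], [0.0, 363.657, 189.9453], [0.0, 0.0, 1.0]], 'camera_from_world': [[-0.0271, -0.9993, 0.024, -0.0286], [0.9973, -0.0254, 0.0691, -0.6194], [-0.0685, 0.0258, 0.9973, -1.3091], [0.0, 0.0, 0.0, 1.0]]}
{'clock': 0.1, 'joint_pos': array([ 9.28831272e+01,  2.05875768e+01,  6.40177940e-01, -1.62342961e-02,
       -7.01375466e+01, -1.65076763e+01]), 'qvel': array([-0.02980002, -0.15394765,  0.12481277,  0.00148873,  0.02234904,
       -0.11119089]), 'tau': array([-9.26468019e-04, -5.84162450e+01,  2.93751365e+01,  7.01555058e+00,
        1.02144544e-02, -5.18152433e-05]), 'tool_pos': array([0.15892565, 0.6555773 , 0.22572712]), 'orientation': array([ 1.79914219e+02, -9.50560212e-03, -1.36300691e+01]), 'force': array([ 0.50444753, -0.02037419, -0.53184497]), 'moment': array([-0.05403646, -0.00516427,  0.036004  ]), 'opening': 0.08811570186012643}
```

View pics/side0.png

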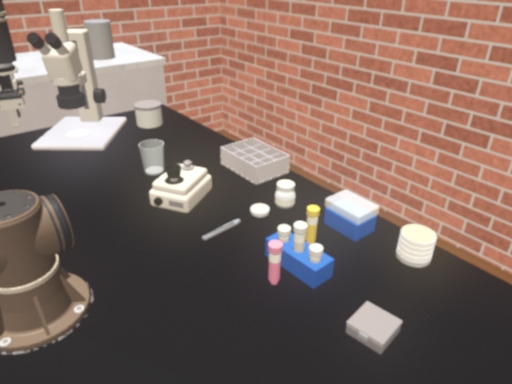

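View pics/top0.png

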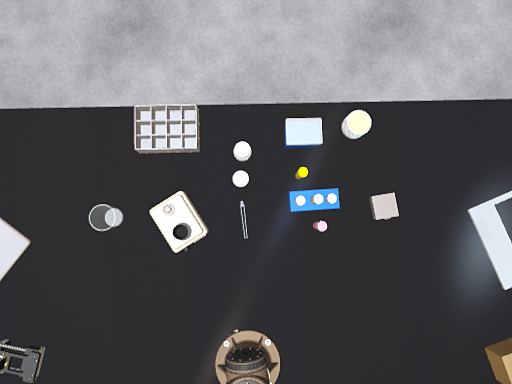

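The side view shows the mixer at about (180,185) and the blue rack at (298,255). The rack holds three white-capped tubes at about (284,232), (300,232) and (316,252). The look-alikes stand outside it: pink at (275,262) and yellow at (312,223). I'll enlarge both areas.

Run:
```python
import cv2, numpy as np
s=cv2.imread("pics/side0.png");t=cv2.imread("pics/top0.png")
a=cv2.resize(s[190:300,240:350],None,fx=5,fy=5,interpolation=cv2.INTER_CUBIC)[:400]
def g(im,x0,y0,w,h,f): return cv2.resize(im[y0:y0+h,x0:x0+w],None,fx=f,fy=f,interpolation=cv2.INTER_CUBIC)
A=np.hstack([g(s,250,195,80,60,5),g(s,140,145,80,60,5)])
B=np.hstack([g(t,275,160,80,60,5),g(t,138,183,80,60,5)])
cv2.imwrite("pics/crop0.png",np.vstack([A,B])[:600])
```

```text
(no output)
```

View pics/crop0.png

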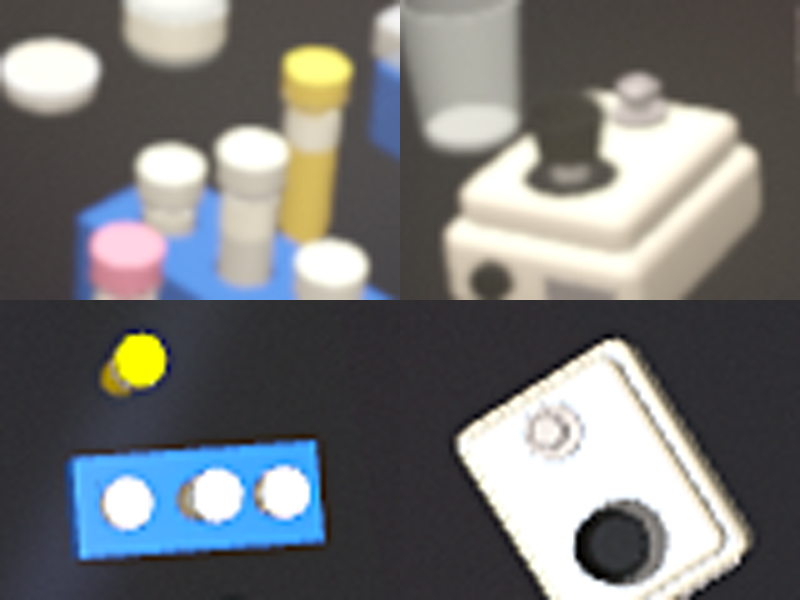

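```bash
cat > h.py <<'E'
import cv2, numpy as np
from plant import telemetry, snapshot, calibration
def ray(n,px):
    c=calibration(n);K=c["K"];T=c["camera_from_world"]
    R=T[:3,:3];t=T[:3,3]
    d=np.linalg.inv(K)@np.array([px[0],px[1],1.]); d=np.array([d[0],-d[1],-d[2]])
    return -R.T@t, R.T@d
def onz(n,px,z):
    o,d=ray(n,px); return o+d*(z-o[2])/d[2]
def proj(n,P):
    c=calibration(n);q=c["camera_from_world"][:3,:3]@np.array(P)+c["camera_from_world"][:3,3]
    p=c["K"]@np.array([q[0],-q[1],-q[2]]); return p[:2]/p[2]
def two(a,b):
    (o1,d1),(o2,d2)=ray("top",a),ray("side",b)
    s=np.linalg.lstsq(np.c_[d1,-d2],o2-o1,rcond=None)[0]
    p,q=o1+s[0]*d1,o2+s[1]*d2
    return (p+q)/2,np.linalg.norm(p-q)
E
python3 - <<'E'
from h import *
t=cv2.imread("pics/top0.png");s=cv2.imread("pics/side0.png")
hsv=cv2.cvtColor(t,cv2.COLOR_BGR2HSV)
# caps within rack
blue=cv2.inRange(hsv,(95,120,80),(125,255,255));blue[:,:285]=0;blue[:185]=0;blue[215:]=0;blue[:,345:]=0
cs=max(cv2.findContours(blue,cv2.RETR_EXTERNAL,cv2.CHAIN_APPROX_NONE)[0],key=cv2.contourArea)
r=cv2.minAreaRect(cs);bx=cv2.boxPoints(r)
W=np.array([onz("top",p,.055)[:2] for p in bx]);print("rack",r,W.round(4).tolist(),W.mean(0),[np.linalg.norm(W[i]-W[i-1]) for i in range(4)])
w=cv2.inRange(hsv,(0,0,190),(180,60,255))
n,l,st,ce=cv2.connectedComponentsWithStats(w)
for i in range(1,n):
    x,y,ww,hh,a=st[i]
    if a>20 and 140<x<345 and 140<y<260: 
        print("white",ce[i].round(2),st[i],[onz("top",ce[i],z)[:2].round(4).tolist() for z in(.09,.128)])
# mixer outline on z=0..; upper step
m=l==l[235,195] if l[235,195] else l==l[200,170]
cs=max(cv2.findContours(m.astype(np.uint8),cv2.RETR_EXTERNAL,cv2.CHAIN_APPROX_NONE)[0],key=cv2.contourArea)
r=cv2.minAreaRect(cs);W=np.array([onz("top",p,.07)[:2] for p in cv2.boxPoints(r)]);print("mixer",r,W.round(3).tolist(),W.mean(0),[np.linalg.norm(W[i]-W[i-1]) for i in range(4)])
# cup dark inside mixer
hull=np.zeros(m.shape,np.uint8);cv2.drawContours(hull,[cv2.convexHull(cs)],-1,1,-1);hull=cv2.erode(hull,np.ones((3,3)))
g=cv2.cvtColor(t,cv2.COLOR_BGR2GRAY)
for th in(50,70,100):
  d=((g<th)&(hull>0)).astype(np.uint8);c2=max(cv2.findContours(d,cv2.RETR_EXTERNAL,cv2.CHAIN_APPROX_NONE)[0],key=cv2.contourArea)
  print("cup",th,cv2.minEnclosingCircle(c2),cv2.boundingRect(c2),onz("top",cv2.minEnclosingCircle(c2)[0],.136))
for nm,im,x0,y0 in(("t",t,162,203),("t",t,168,218)):pass
A=cv2.resize(t[185:255,145:215],None,fx=8,fy=8,interpolation=cv2.INTER_NEAREST);cv2.imwrite("pics/mix.png",A)
B=cv2.resize(s[150:215,145:220],None,fx=8,fy=8,interpolation=cv2.INTER_NEAREST);cv2.imwrite("pics/mixs.png",B)
E
```

```text
rack ((313.3629455566406, 199.5812225341797), (20.875385284423828, 50.9416389465332), 85.91438293457031) [[0.6095, -0.1577], [0.6179, -0.3409], [0.5432, -0.343], [0.5351, -0.1605]] [ 0.57643183 -0.2505309 ] [np.float64(0.07446325637684414), np.float64(0.1833906075239732), np.float64(0.0747747320092132), np.float64(0.18267732167848935)]
white [242.03 150.43] [234 141  17  19 261] [[0.7533, -0.0002], [0.7465, -0.0005]]
white [240.34 178.28] [233 170  16  17 211] [[0.6557, 0.0081], [0.6518, 0.0075]]
white [177.04 220.1 ] [ 150  191   57   62 1687] [[0.5169, 0.2287], [0.5172, 0.2215]]
white [331.51 197.98] [327 193  10  11  80] [[0.579, -0.3075], [0.5774, -0.2986]]
white [300.15 200.22] [296 195  10  11  78] [[0.574, -0.1977], [0.5726, -0.1921]]
white [318.01 198.45] [314 194  10  10  80] [[0.5785, -0.2603], [0.577, -0.2527]]
white [321.92 225.66] [318 221   9  11  77] [[0.4839, -0.2702], [0.4852, -0.2623]]
mixer ((178.0730438232422, 221.51687622070312), (51.40989685058594, 39.43192672729492), 57.9946174621582) [[0.554, 0.334], [0.624, 0.217], [0.469, 0.124], [0.401, 0.241]] [0.51200825 0.22898306] [np.float64(0.1792773173906737), np.float64(0.13643278119885205), np.float64(0.18037483575015442), np.float64(0.13556383901784003)]
cup 50 ((179.5885009765625, 231.50885009765625), 7.043824195861816) (173, 225, 14, 14) [0.47944898 0.21208468 0.136     ]
cup 70 ((180.07850646972656, 231.5743865966797), 7.482686519622803) (173, 225, 15, 15) [0.47918833 0.21047762 0.136     ]
cup 100 ((180.2142791748047, 231.55714416503906), 7.654177665710449) (173, 224, 15, 16) [0.47923236 0.21003082 0.136     ]
```

View pics/mix.png

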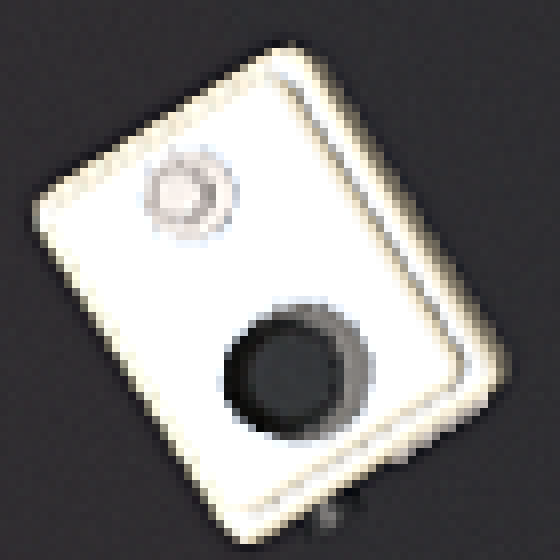

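View pics/mixs.png

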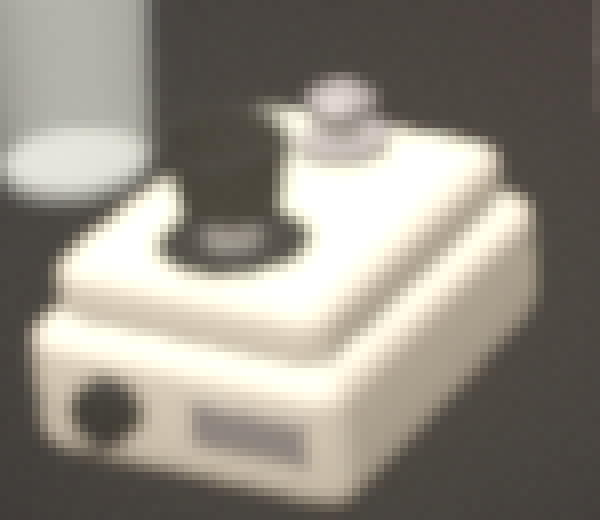

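Run:
```python
from h import *
t=cv2.imread("pics/top0.png");s=cv2.imread("pics/side0.png")
C=onz("top",(180.1,231.1),.136);P=onz("top",(167.3,208.9),.116)
print(C,P,np.linalg.norm((P-C)[:2]),np.degrees(np.arctan2(*(P-C)[1::-1])))
print("cup side",proj("side",C),"P side",proj("side",P), "rim pts",[proj("side",C+[.026*np.cos(a),.026*np.sin(a),0]).round(1).tolist() for a in np.arange(0,6.28,1.57)])
print(two((167.3,208.9),(187.2,161.6)))
# tall cap in side
hs=cv2.cvtColor(s,cv2.COLOR_BGR2HSV);w=cv2.inRange(hs,(0,0,170),(180,70,255))[215:270,270:330]
for z,xy in((.128,(.577,-.2527)),(.09,(.579,-.3075)),(.09,(.574,-.1977))):
    print(proj("side",(*xy,z)),proj("side",(*xy,z-.02)))
A=cv2.resize(s[210:290,260:340],None,fx=7,fy=7,interpolation=cv2.INTER_NEAREST);cv2.imwrite("pics/rk.png",A)
```

```text
[0.48074436 0.21038692 0.136     ] [0.55555444 0.25596467 0.116     ] 0.08760067593446408 31.351697326151395
cup side [172.87145637 166.01530002] P side [186.82125748 160.59636724] rim pts [[180.3, 163.8], [168.8, 163.1], [165.3, 168.3], [177.0, 169.0]]
(array([0.55620184, 0.25647727, 0.11200596]), np.float64(0.0013087637895456872))
[299.76902492 223.60041873] [299.26696046 230.27000297]
[315.1150035  246.27580848] [314.45622141 252.83922265]
[283.27785674 226.82607562] [282.9496043  233.13487042]
```

View pics/rk.png

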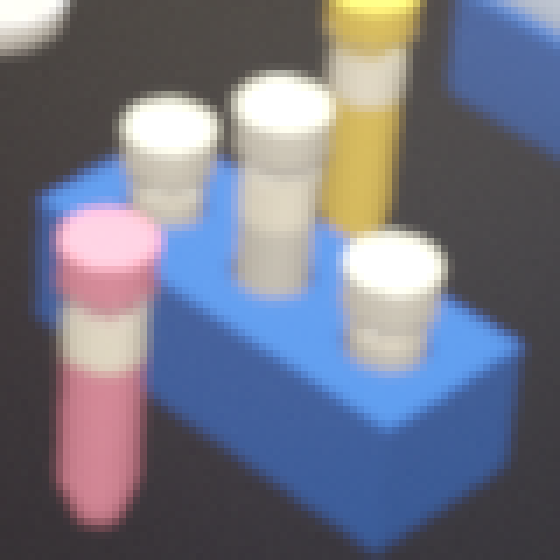

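Cross-check: the two views agree. The middle white tube is the tall one: its cap at z=0.128 projects to side (299.8,223.6), against about (300,224.5) seen. The short caps agree at z=0.09. The pink and yellow tubes stand outside the rack. The cup and plunger come out 88 mm apart, where the spec says 90 mm.

Next I check the pink and yellow heights for clearance and work out the moves.

```bash
cat >> h.py <<'E'
from scipy.spatial.transform import Rotation as Ro
def go(target,yaw=None):
    o=telemetry.get_obs();R=Ro.from_euler("xyz",o["orientation"],degrees=True)
    d=R.inv().apply(np.array(target)-o["tool_pos"])*100
    print("clk",o["clock"],"pos",o["tool_pos"].round(4),"rpy",o["orientation"].round(2),"F",o["force"].round(2),"open",round(o["opening"],4))
    print("tool shift cm",d.round(3),"len",np.linalg.norm(d).round(2))
    if yaw is not None:
        print("turn",(R.inv()*Ro.from_euler("xyz",[180,0,yaw],degrees=True)).as_rotvec(degrees=True).round(2))
E
python3 - <<'E'
from h import *
t=cv2.imread("pics/top0.png");s=cv2.imread("pics/side0.png")
def cen(im,lo,hi,box):
    h=cv2.inRange(cv2.cvtColor(im,cv2.COLOR_BGR2HSV),lo,hi);m=np.zeros_like(h);x,y,X,Y=box;m[y:Y,x:X]=h[y:Y,x:X]
    p=np.argwhere(m);return p.mean(0)[::-1],p.min(0)[::-1],p.max(0)[::-1]
print("yel top",cen(t,(20,120,200),(35,255,255),(290,160,315,185)))
print("pink side",(274.2,244.3),two((321.9,225.6),(274.9,244)))
print("yel",two((303.3,172),(313.2,210)))
print("tall",two((318,198.5),(299.9,224.3)))
go((.556,.256,.2),-13.6)
E
```

```text
yel top (array([302.7625, 171.5125]), array([298, 167]), array([307, 176]))
pink side (274.2, 244.3) (array([ 0.48509994, -0.26503907,  0.1149147 ]), np.float64(0.00024912615690698525))
yel (array([ 0.6702221 , -0.20920618,  0.11036777]), np.float64(0.0006515806917937648))
tall (array([ 0.57700305, -0.25313271,  0.12613131]), np.float64(0.00027419279622848156))
clk 0.1 pos [0.1589 0.6556 0.2257] rpy [ 1.7991e+02 -1.0000e-02 -1.3630e+01] F [ 0.5  -0.02 -0.53] open 0.0881
tool shift cm [48.005 29.471  2.625] len 56.39
turn [ 0.09 -0.01 -0.03]
```

Call:
step_arm(plan="0 3 1.84 0; 0 3 1.84 0")

```text
validation failed for argument at $.pl...
```

Call:
step_arm(plan="0 3 1.84 0 0 0 0; 0 3 1.84 0 0 0 0; 0 3 1.84 0 0 0 0; 0 3 1.84 0 0 0 0; 0 3 1.84 0 0 0 0; 0 3 1.84 0 0 0 0; 0 3 1.84 0 0 0 0; 0 3 1.84 0 0 0 0")

```text
clock: 0.77
tool_pos: [0.3584, 0.4548, 0.2264]
orientation: [180.0, 0.0, -13.6]
force: [1.3, 0.7, -0.9]
opening: 0.0397
```

Call:
step_arm(plan="0 3 1.84 0 0 0 0; 0 3 1.84 0 0 0 0; 0 3 1.84 0 0 0 0; 0 3 1.84 0 0 0 0; 0 3 1.84 0 0 0 0; 0 3 1.84 0.6 0 0 0; 0 3 1.84 1 0 0 0; 0 3 1.84 1 0 0 0; 0 0 0 0 0 0 0; 0 0 0 0 0 0 0; 0 0 0 0 0 0 0")

```text
clock: 1.68
tool_pos: [0.5561, 0.2565, 0.2002]
orientation: [180.0, 0.0, -13.7]
force: [-0.5, 1.1, 0.5]
opening: 0.0004
```

Run:
```python
from h import *
go((.556,.256,.12),-13.6)
```

```text
clk 1.6833 pos [0.5561 0.2565 0.2002] rpy [ 1.7996e+02  3.0000e-02 -1.3680e+01] F [-0.5  1.1  0.5] open 0.0004
tool shift cm [3.000e-03 4.200e-02 8.017e+00] len 8.02
turn [ 0.04  0.03 -0.08]
```

Call:
step_arm(plan="0 0 0 2 0 0 0; 0 0 0 2 0 0 0; 0 0 0 2 0 0 0; 0 0 0 2 0 0 0; 0 0 0 0 0 0 0; 0 0 0 0 0 0 0")

```text
clock: 2.18
tool_pos: [0.5554, 0.2575, 0.1205]
orientation: [179.9, 0.0, -13.5]
force: [0.7, 0.5, 1.6]
opening: 0.0004
```

Run:
```python
from h import *
s=snapshot("side");t=snapshot("top")
A=np.hstack([cv2.resize(s[120:220,130:230],(400,400),interpolation=cv2.INTER_CUBIC),cv2.resize(t[170:270,120:220],(400,400),interpolation=cv2.INTER_CUBIC)]);cv2.imwrite("pics/press.png",A)
go((.556,.256,.108))
```

```text
clk 2.2833 pos [0.5566 0.2579 0.1222] rpy [-1.7992e+02 -8.0000e-02 -1.3550e+01] F [-0.47 -1.13 -0.  ] open 0.0002
tool shift cm [-0.011  0.203  1.417] len 1.43
```

View pics/press.png

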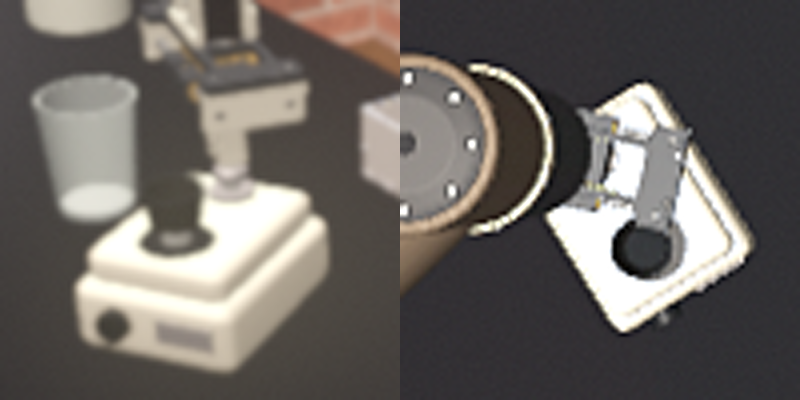

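The closed fingertips stand right above the plunger (crop (232,178)). Pressing now.

Call:
step_arm(plan="0 0 0 0.4 0 0 0; 0 0 0 0.3 0 0 0; 0 0 0 0.3 0 0 0; 0 0 0 0.2 0 0 0; 0 0 0 0 0 0 0; 0 0 0 0 0 0 0; 0 0 0 0 0 0 0")

```text
clock: 2.87
tool_pos: [0.5568, 0.2576, 0.1093]
orientation: [-179.9, -0.1, -13.6]
force: [-0.4, 3.4, 4.6]
opening: 0.0004
```

Call:
step_arm(plan="0 0 0 0.1 0 0 0; 0 0 0 0 0 0 0; 0 0 0 0 0 0 0")

```text
clock: 3.12
tool_pos: [0.5568, 0.2576, 0.1084]
orientation: [-179.9, -0.1, -13.6]
force: [0.2, 2.8, 5.5]
opening: 0.0002
```

Call:
step_arm(plan="0 0 0 0.1 0 0 0; 0 0 0 0 0 0 0; 0 0 0 0 0 0 0")

```text
clock: 3.37
tool_pos: [0.5569, 0.2576, 0.1082]
orientation: [-179.9, -0.1, -13.6]
force: [-3.0, 3.3, 10.3]
opening: 0.0
```

Call:
step_arm(plan="0 0 0 0.1 0 0 0; 0 0 0 0 0 0 0; 0 0 0 0 0 0 0")

```text
clock: 3.62
tool_pos: [0.557, 0.2576, 0.1081]
orientation: [-179.9, -0.1, -13.6]
force: [-5.7, 2.5, 17.5]
opening: 0.0007
```

The force rose sharply to 17.5 N while z stayed at 0.108, so the plunger is on its stop. Lifting off and going to the rack, turning the jaws on the way.

Call:
step_arm(plan="0 0 0 -1 0 0 0; 5 0 0 -3 0 0 0; 5 0 0 -3 0 0 0; 5 0 0 -3 0 0 0; 5 0 0 0 0 0 6.7; 5 0 0 0 0 0 6.7; 5 0 0 0 0 0 6.7; 5 0 0 0 0 0 6.7; 5 0 0 0 0 0 6.7; 5 0 0 0 0 0 6.7")

```text
clock: 4.45
tool_pos: [0.5555, 0.2559, 0.2049]
orientation: [179.9, -0.0, -54.2]
force: [0.5, 0.9, -0.2]
opening: 0.0491
```

Call:
step_arm(plan="5 0 0 0 0 0 6.7; 5 0 0 0 0 0 6.7; 5 0 0 0 0 0 6.7; 5 0 0 0 0 0 6.7; 5 0 0 0 0 0 6.7; 5 0 0 0 0 0 0; 5 0 0 0 0 0 0")

```text
clock: 5.03
tool_pos: [0.5558, 0.2562, 0.2051]
orientation: [179.9, -0.1, -87.1]
force: [-0.1, 0.3, -0.1]
opening: 0.0503
```

Run:
```python
from h import *
go((.577,-.253,.2),-87.4)
s=snapshot("side");t=snapshot("top")
A=np.hstack([cv2.resize(s[120:220,130:230],(400,400),interpolation=cv2.INTER_CUBIC),cv2.resize(t[170:270,120:220],(400,400),interpolation=cv2.INTER_CUBIC)]);cv2.imwrite("pics/rel.png",A)
```

```text
clk 5.0333 pos [0.5558 0.2562 0.2051] rpy [ 1.7993e+02 -5.0000e-02 -8.7130e+01] F [-0.12  0.34 -0.07] open 0.0503
tool shift cm [50.962  0.427  0.559] len 50.97
turn [ 0.07 -0.05  0.27]
```

View pics/rel.png

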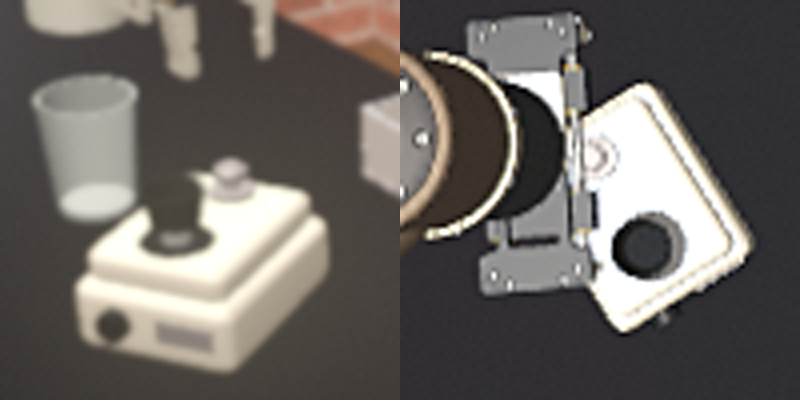

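The plunger is back up (side crop (232,165)) and the mixer hasn't moved. Moving to the rack at z 0.2.

Call:
step_arm(plan="5 3 0 0 0 0 0; 5 3 0 0 0 0 0; 5 3 0 0 0 0 0; 5 3 0 0 0 0 0; 5 3 0 0 0 0 0; 5 3 0 0 0 0 0; 5 3 0 0 0 0 0; 5 3 0 0 0 0 0; 5 3 0 0 0 0 0; 5 3 0 0 0 0 0; 5 3 0 0 0 0 0; 5 3 0.2 0 0 0 0")

```text
clock: 6.13
tool_pos: [0.5709, -0.1044, 0.2056]
orientation: [180.0, -0.0, -87.2]
force: [0.5, -0.1, 0.5]
opening: 0.0499
```

Call:
step_arm(plan="5 3 0.2 0 0 0 0; 5 3 0 0 0 0 0; 5 3 0 0 0 0 0; 5 3 0 0.3 0 0 0; 5 3 0 0.3 0 0 0; 5 0 0 0 0 0 0; 5 0 0 0 0 0 0; 5 0 0 0 0 0 0")

```text
clock: 6.8
tool_pos: [0.5757, -0.2529, 0.1993]
orientation: [180.0, 0.0, -87.3]
force: [0.1, 0.1, -0.1]
opening: 0.0499
```

Run:
```python
from h import *
go((.577,-.253,.07),-87.4)
s=snapshot("side");t=snapshot("top")
A=np.hstack([cv2.resize(s[170:290,240:360],(400,400),interpolation=cv2.INTER_CUBIC),cv2.resize(t[140:240,260:360],(400,400),interpolation=cv2.INTER_CUBIC)]);cv2.imwrite("pics/abv.png",A)
```

```text
clk 6.8 pos [ 0.5757 -0.2529  0.1993] rpy [ 1.7996e+02  1.0000e-02 -8.7280e+01] F [ 0.12  0.12 -0.07] open 0.0499
tool shift cm [ 0.021 -0.143 12.928] len 12.93
turn [0.04 0.01 0.12]
```

View pics/abv.png

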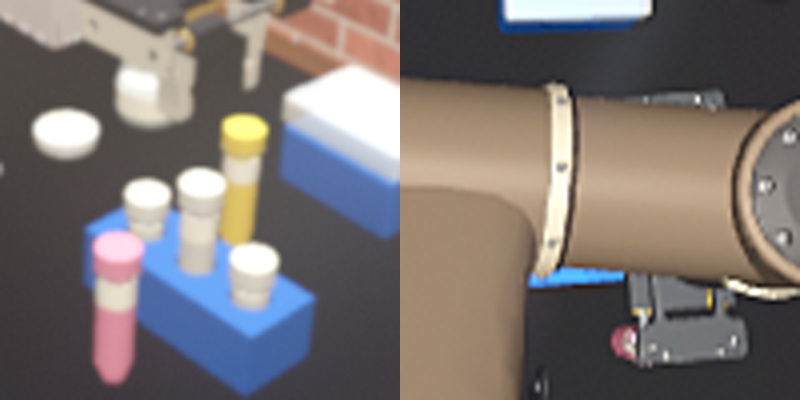

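Call:
step_arm(plan="5 0 -0.15 2 0 0 0; 5 0 0 2 0 0 0; 5 0 0 2 0 0 0; 5 0 0 1.5 0 0 0; 5 0 0 1 0 0 0; 5 0 0 0 0 0 0; 5 0 0 0 0 0 0")

```text
clock: 7.48
tool_pos: [0.5777, -0.2522, 0.1148]
orientation: [180.0, -0.0, -87.2]
force: [0.2, 0.4, 0.9]
opening: 0.0501
```

Run:
```python
from h import *
go((.577,-.253,.07),-87.4)
s=snapshot("side")
A=cv2.resize(s[150:290,220:360],(590,590),interpolation=cv2.INTER_CUBIC);cv2.imwrite("pics/abv2.png",A)
```

```text
clk 7.4833 pos [ 0.5777 -0.2522  0.1148] rpy [ 1.7998e+02 -1.0000e-02 -8.7240e+01] F [0.22 0.44 0.86] open 0.0501
tool shift cm [0.071 0.074 4.483] len 4.48
turn [ 0.02 -0.01  0.16]
```

View pics/abv2.png

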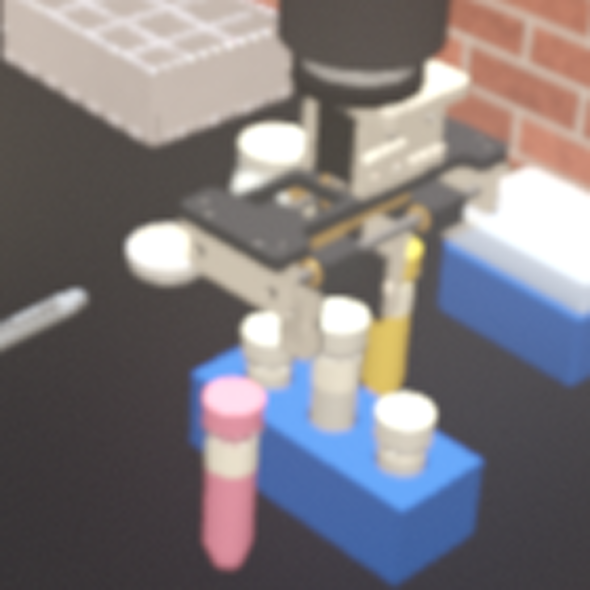

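The fingers straddle the tall tube: the near one is at crop (300,330), left of its cap, and the other is behind it. Continuing down, then closing.

Call:
step_arm(plan="5 0 0 1.5 0 0 0; 5 0 0 1.5 0 0 0; 5 0 0 1.5 0 0 0; 5 0 0 0 0 0 0; 5 0 0 0 0 0 0")

```text
clock: 7.95
tool_pos: [0.5777, -0.2528, 0.0702]
orientation: [-180.0, -0.0, -87.3]
force: [0.7, 0.3, 0.1]
opening: 0.05
```

Run:
```python
from h import *
go((.577,-.253,.07),-87.4)
s=snapshot("side")
A=cv2.resize(s[170:290,240:360],(590,590),interpolation=cv2.INTER_CUBIC);cv2.imwrite("pics/abv3.png",A)
```

```text
clk 7.95 pos [ 0.5777 -0.2528  0.0702] rpy [-1.80e+02 -2.00e-02 -8.73e+01] F [0.73 0.35 0.1 ] open 0.05
tool shift cm [0.017 0.073 0.025] len 0.08
turn [-0.   -0.02  0.1 ]
```

View pics/abv3.png

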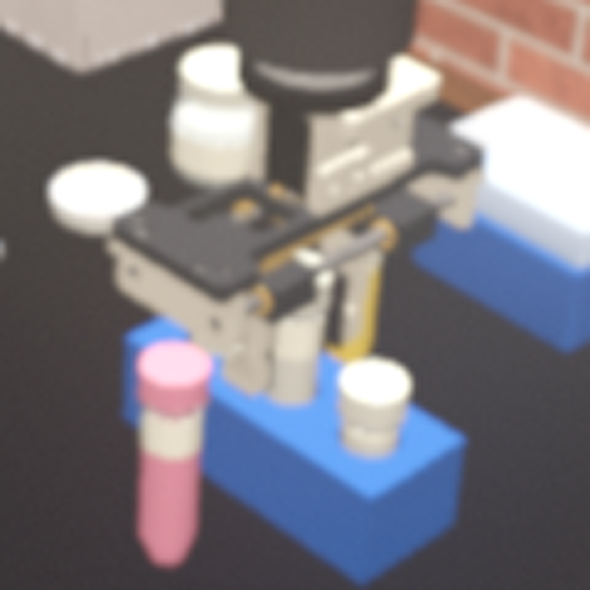

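No contact so far; the tall tube's body (crop (295,350)) is between the fingers. Closing.

Call:
step_arm(plan="0 0 0 0 0 0 0; 0 0 0 0 0 0 0; 0 0 0 0 0 0 0; 0 0 0 0 0 0 0; 0 0 0 0 0 0 0; 0 0 0 0 0 0 0; 0 0 0 0 0 0 0; 0 0 0 0 0 0 0")

```text
clock: 8.67
tool_pos: [0.578, -0.253, 0.0704]
orientation: [-179.9, -0.0, -87.3]
force: [0.0, -0.2, 5.9]
opening: 0.0328
```

Call:
step_arm(plan="0 0 0 0 0 0 0; 0 0 0 0 0 0 0; 0 0 0 0 0 0 0; 0 0 0 0 0 0 0")

```text
clock: 9.0
tool_pos: [0.5781, -0.253, 0.0705]
orientation: [-179.9, -0.0, -87.3]
force: [-0.1, 0.6, 6.3]
opening: 0.0327
```

Run:
```python
from h import *
go((.577,-.253,.07),-87.4)
s=snapshot("side")
A=cv2.resize(s[190:260,260:330],(590,590),interpolation=cv2.INTER_CUBIC);cv2.imwrite("pics/gr.png",A)
```

```text
clk 9.0 pos [ 0.5781 -0.253   0.0705] rpy [-1.7992e+02 -4.0000e-02 -8.7310e+01] F [-0.09  0.62  6.3 ] open 0.0327
tool shift cm [-0.006  0.109  0.047] len 0.12
turn [-0.08 -0.04  0.09]
```

View pics/gr.png

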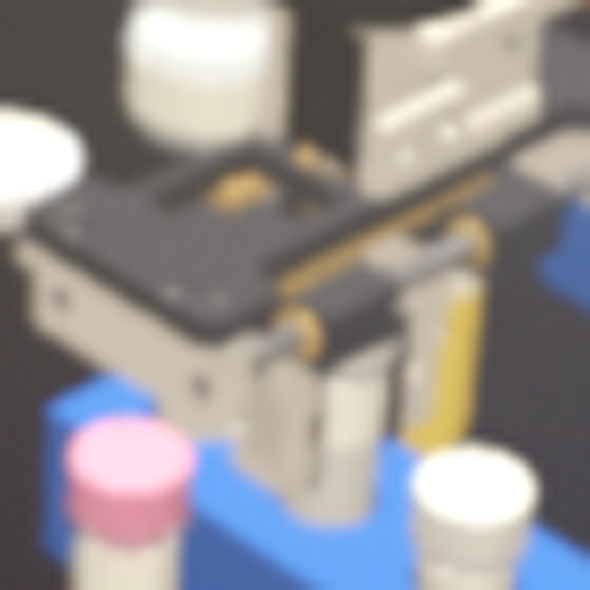

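The opening stopped at 32.7 mm and the tool reads 6 N upward, so the upper ends of the fingers are wedged on the 34 mm cap rather than the 28 mm body. I'll open and regrip with the grasp point at the cap's mid-height (TCP z about 0.098).

Call:
step_arm(plan="5 0 0 0 0 0 0; 5 0 0 0 0 0 0; 5 0 0 0 0 0 0; 5 0 0 -1 0 0 0; 5 0 0 -1.8 0 0 0; 5 0 0 0 0 0 0; 5 0 0 0 0 0 0; 5 0 0 0 0 0 0")

```text
clock: 9.72
tool_pos: [0.5774, -0.2527, 0.0978]
orientation: [-180.0, 0.0, -87.3]
force: [0.6, 0.2, -0.8]
opening: 0.0496
```

Call:
step_arm(plan="0 0 0 0 0 0 0; 0 0 0 0 0 0 0; 0 0 0 0 0 0 0; 0 0 0 0 0 0 0; 0 0 0 0 0 0 0; 0 0 0 0 0 0 0; 0 0 0 0 0 0 0; 0 0 0 0 0 0 0")

```text
clock: 10.38
tool_pos: [0.5774, -0.2528, 0.0975]
orientation: [180.0, 0.0, -87.3]
force: [-0.4, -0.2, 0.1]
opening: 0.0334
```

Run:
```python
from h import *
go((.577,-.253,.098),-87.4)
s=snapshot("side")
A=cv2.resize(s[190:260,260:330],(590,590),interpolation=cv2.INTER_CUBIC);cv2.imwrite("pics/gr2.png",A)
```

```text
clk 10.3833 pos [ 0.5774 -0.2528  0.0975] rpy [179.99   0.   -87.33] F [-0.39 -0.21  0.14] open 0.0334
tool shift cm [ 0.021  0.045 -0.051] len 0.07
turn [0.01 0.   0.07]
```

View pics/gr2.png

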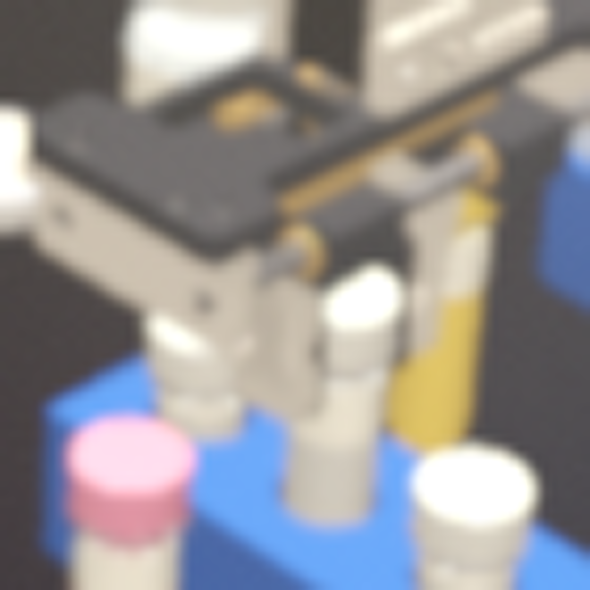

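The cap is gripped squarely (33.4 mm, no z force). Lifting.

Call:
step_arm(plan="0 0 0 -0.5 0 0 0; 0 0 0 -1 0 0 0; 0 0 0 -1.5 0 0 0; 0 0 0 -1.5 0 0 0; 0 0 0 -1.5 0 0 0; 0 0 0 -2 0 0 0; 0 0 0 -2 0 0 0; 0 0 0 -2 0 0 0; 0 0 0 -2 0 0 0; 0 0 0 -1 0 0 0; 0 0 0 0 0 0 0; 0 0 0 0 0 0 0")

```text
clock: 11.43
tool_pos: [0.5775, -0.2526, 0.248]
orientation: [-179.9, 0.0, -87.3]
force: [-0.5, -0.6, -1.3]
opening: 0.033
```

Run:
```python
from h import *
go((.480,.210,.248),-87.4)
s=snapshot("side")
A=cv2.resize(s[130:280,220:370],(590,590),interpolation=cv2.INTER_CUBIC);cv2.imwrite("pics/lift.png",A)
```

```text
clk 11.4333 pos [ 0.5775 -0.2526  0.248 ] rpy [-1.7993e+02  1.0000e-02 -8.7330e+01] F [-0.46 -0.62 -1.26] open 0.033
tool shift cm [-4.6666e+01  7.5880e+00 -4.0000e-03] len 47.28
turn [-0.07  0.01  0.07]
```

View pics/lift.png

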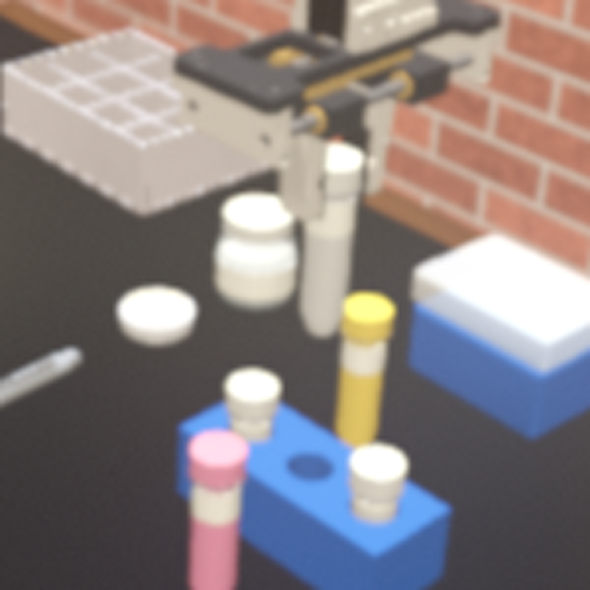

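Run:
```python
from h import *
f=590/150
for z in(.278,.219,.160): p=proj("side",(.5775,-.2526,z)); print(z,p.round(1),((p-[220,130])*f).round(0))
p=proj("top",(.5775,-.2526,.16));print(p)
cv2.imwrite("pics/lt.png",cv2.resize(cv2.imread("pics/lift.png")[120:360,250:430],None,fx=2.4,fy=2.4))
```

```text
0.278 [304.  169.1] [330. 154.]
0.219 [302.3 191.5] [324. 242.]
0.16 [300.7 212.6] [317. 325.]
[319.8755654  197.85044936]
```

View pics/lt.png

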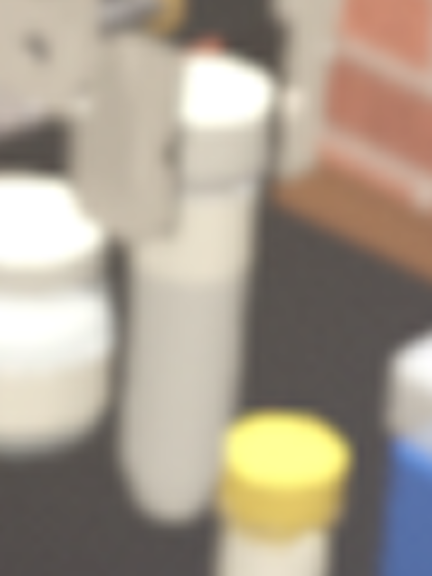

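The tube is lifted clear and about 1–2° off vertical in this view; the hole is empty and the other tubes are in place. Carrying it over the cup.

Call:
step_arm(plan="0 -1 0.2 0 0 0 0; 0 -2 0.3 0 0 0 0; 0 -3 0.5 0 0 0 0; 0 -3 0.5 0 0 0 0; 0 -3 0.5 0 0 0 0; 0 -3 0.5 0 0 0 0; 0 -3 0.5 0 0 0 0; 0 -3 0.5 0 0 0 0; 0 -3 0.5 0 0 0 0; 0 -3 0.5 0 0 0 0; 0 -3 0.5 0 0 0 0; 0 -3 0.5 0 0 0 0")

```text
clock: 12.48
tool_pos: [0.5056, 0.0757, 0.2464]
orientation: [179.9, -0.0, -87.3]
force: [0.5, -0.9, -1.3]
opening: 0.0335
```

Call:
step_arm(plan="0 -3 0.5 0 0 0 0; 0 -3 0.5 0 0 0 0; 0 -3 0.5 0 0 0 0; 0 -2 0.4 0 0 0 0; 0 -1.7 0.2 0 0 0 0; 0 -1 0 0 0 0 0; 0 0 0 0 0 0 0; 0 0 0 0 0 0 0; 0 0 0 0 0 0 0")

```text
clock: 13.23
tool_pos: [0.4796, 0.2095, 0.2471]
orientation: [180.0, -0.0, -87.3]
force: [-0.2, -1.1, -0.4]
opening: 0.0335
```

Run:
```python
from h import *
go((.480,.210,.248),-87.4)
s=snapshot("side");t=snapshot("top");cv2.imwrite("pics/side_c.png",s)
f=590/110
A=cv2.resize(s[95:205,120:230],(590,590),interpolation=cv2.INTER_CUBIC);cv2.imwrite("pics/cup.png",A)
cv2.imwrite("pics/cupt.png",cv2.resize(t[190:270,130:240],(770,560),interpolation=cv2.INTER_CUBIC))
p0=telemetry.get_obs()["tool_pos"]
for z in(.278,.160): print(z,((proj("side",(p0[0],p0[1],z))-[120,95])*f).round(0))
print("rim",((proj("side",(.48,.21,.136))-[120,95])*f).round(0))
```

```text
clk 13.2333 pos [0.4796 0.2095 0.2471] rpy [ 1.7995e+02 -4.0000e-02 -8.7340e+01] F [-0.18 -1.09 -0.4 ] open 0.0335
tool shift cm [-0.048 -0.047 -0.095] len 0.12
turn [ 0.05 -0.04  0.06]
0.278 [260. 147.]
0.16 [279. 344.]
rim [283. 381.]
```

View pics/cup.png

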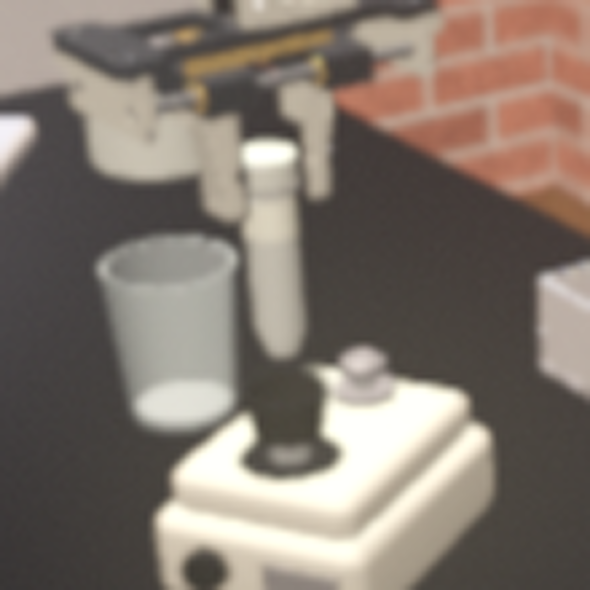

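View pics/cupt.png

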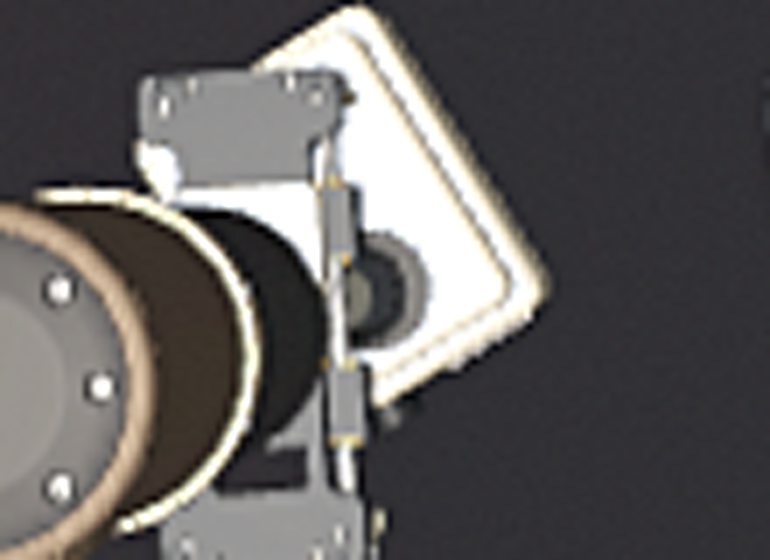

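The side view shows the foot at crop (283,350). Extended along the vertical, it meets the cup rim centre at about (287,385), so it is aligned. Top view: the foot is over the dark recess. Descending.

Call:
step_arm(plan="0 -0.05 0 1 0 0 0; 0 0 0 1 0 0 0; 0 0 0 1 0 0 0; 0 0 0 0.5 0 0 0; 0 0 0 0 0 0 0; 0 0 0 0 0 0 0")

```text
clock: 13.83
tool_pos: [0.4796, 0.2104, 0.212]
orientation: [180.0, -0.1, -87.3]
force: [0.4, 0.6, -0.8]
opening: 0.0332
```

Call:
step_arm(plan="0 0 0 0.5 0 0 0; 0 0 0 0.3 0 0 0; 0 0 0 0 0 0 0; 0 0 0 0 0 0 0; 0 0 0 0 0 0 0")

```text
clock: 14.25
tool_pos: [0.4798, 0.2107, 0.2047]
orientation: [-180.0, 0.0, -87.3]
force: [-0.1, 0.2, -0.1]
opening: 0.0331
```

Call:
step_arm(plan="0 0 0 0.2 0 0 0; 0 0 0 0.2 0 0 0; 0 0 0 0 0 0 0; 0 0 0 0 0 0 0; 0 0 0 0 0 0 0")

```text
clock: 14.67
tool_pos: [0.4797, 0.2107, 0.2006]
orientation: [-180.0, -0.0, -87.3]
force: [-0.7, 0.4, -0.9]
opening: 0.0335
```

Call:
step_arm(plan="0 0 0 0.1 0 0 0; 0 0 0 0.1 0 0 0; 0 0 0 0 0 0 0; 0 0 0 0 0 0 0; 0 0 0 0 0 0 0")

```text
clock: 15.08
tool_pos: [0.4798, 0.2107, 0.1987]
orientation: [-180.0, 0.0, -87.3]
force: [-0.1, 1.4, 0.5]
opening: 0.0333
```

Call:
step_arm(plan="0 0 0 0.1 0 0 0; 0 0 0 0.1 0 0 0; 0 0 0 0 0 0 0; 0 0 0 0 0 0 0; 0 0 0 0 0 0 0")

```text
clock: 15.5
tool_pos: [0.4798, 0.2107, 0.1967]
orientation: [-180.0, 0.0, -87.3]
force: [0.4, -1.4, 1.2]
opening: 0.0333
```

Run:
```python
from h import *
F=[]
for i in range(6):
    s=snapshot("side");o=telemetry.get_obs();F.append(np.r_[o["force"],o["tool_pos"]])
print(np.round(F,4).tolist(),np.mean(F,0).round(4))
cv2.imwrite("pics/cup2.png",cv2.resize(s[95:205,120:230],(590,590),interpolation=cv2.INTER_CUBIC))
```

```text
[[-0.6198, -0.1406, 1.7738, 0.4798, 0.2107, 0.1966], [-0.2804, 0.3787, 2.2903, 0.4798, 0.2107, 0.1967], [-0.8257, -0.3786, 3.346, 0.4798, 0.2107, 0.1966], [-0.3949, -0.3017, 2.2143, 0.4798, 0.2107, 0.1966], [0.7019, 1.2621, 1.3617, 0.4798, 0.2107, 0.1966], [-0.2164, 0.4967, 2.3014, 0.4798, 0.2107, 0.1966]] [-0.2725  0.2195  2.2146  0.4798  0.2107  0.1966]
```

View pics/cup2.png

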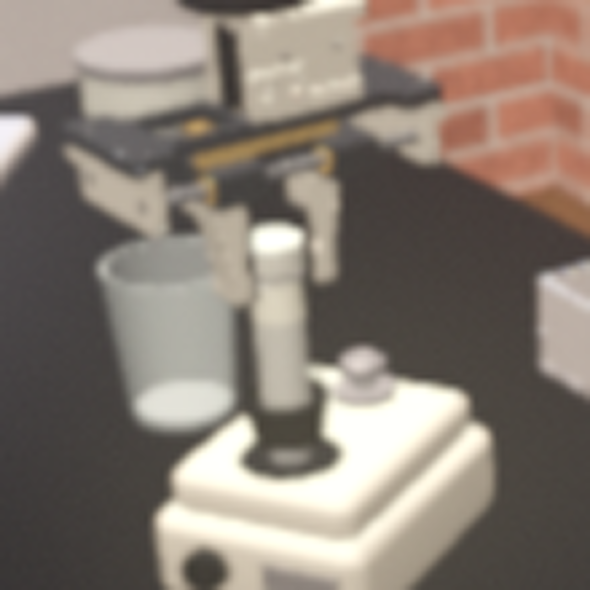

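The mean force is 2.2 N, about 2.8 N on the cup once the tube's weight is added. That is roughly 2 mm of travel, with contact at about TCP 0.1985. Going 4 mm further.

Call:
step_arm(plan="0 0 0 0.1 0 0 0; 0 0 0 0.1 0 0 0; 0 0 0 0.1 0 0 0; 0 0 0 0.1 0 0 0; 0 0 0 0 0 0 0; 0 0 0 0 0 0 0; 0 0 0 0 0 0 0; 0 0 0 0 0 0 0")

```text
clock: 16.47
tool_pos: [0.4798, 0.2107, 0.1927]
orientation: [-180.0, 0.0, -87.3]
force: [-0.7, 0.2, 4.3]
opening: 0.0333
```

Run:
```python
from h import *
F=[]
for i in range(16):
    s=snapshot("side" if i%2 else "top");o=telemetry.get_obs();F.append(np.r_[o["force"],o["tool_pos"]])
    if i%2==0:t=s
print(np.mean(F,0).round(4),np.std(F,0).round(4),o["orientation"],o["opening"],o["clock"])
cv2.imwrite("pics/cup3.png",cv2.resize(s[95:205,120:230],(590,590),interpolation=cv2.INTER_CUBIC));cv2.imwrite("pics/fin.png",s);cv2.imwrite("pics/fint.png",t)
```

```text
[ 0.2794 -0.0211  3.6692  0.4798  0.2107  0.1926] [0.3948 0.4782 0.2609 0.     0.     0.    ] [-1.79992937e+02  3.89033578e-03 -8.73238919e+01] 0.03312388365393702 17.2667
```

View pics/cup3.png

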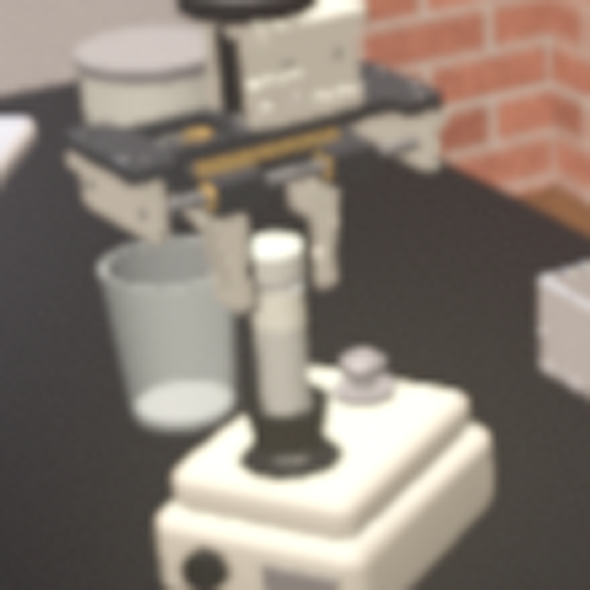

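View pics/fin.png

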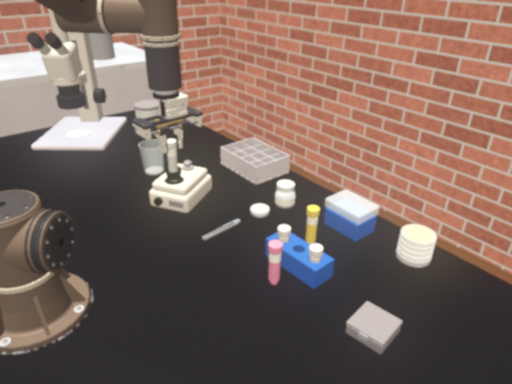

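Run:
```python
from plant import workorder
print(workorder.close_job())
```

```text
the job is handed in; nothing more can be done
None
```

The job is done and handed in at about 17.3 s of the 58 s limit; the hand-in reports no verdict.

**Power plunger:** I pressed it with closed fingers until it stopped moving. The force rose to 17.5 N while z stayed at 0.108 m, which is 8 mm down. It was seen sprung back after release and was still up in the last picture.

**Tall tube:** I took the tall tube from the rack's middle hole. The first grip, low on the body, wedged on the cap (32.7 mm opening, 6 N upward), so I let go and regripped on the cap (33 mm, no vertical force).

**Final state:**
- **Cup press:** the tube stands in the cup with an average measured force of 3.7 N. With the tube's estimated weight of 0.6 N added, that is about 4.3 N on the cup, or about 5.7 mm of travel. The force rose about 0.37 N per mm, close to the stated 0.4. There is no direct reading of the cup's travel.
- **Tube angle:** it looks about 2–3° off vertical in the side view, within the 0.2 rad limit. The other direction was not measured.
- **Clearances:** the fingertips are about 60 mm above the cup rim, and sideways forces are near zero.
- **Bystanders:** the short tubes and everything else I could see are where they started.

**Disagreements:** the measured cup-to-plunger distance was 88 mm against the stated 90 mm. The side view put the held tube up to about 5 mm from where the arm's readings did. Both are within what the cup's funnel tolerates.

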